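# Put the cells and hex keys back in their colour-matched holders

## Task

Tidy the bench: stand the green AA cell in the green cup and the red AA cell in the red cup, and lay the 9 V block cell flat in the yellow pocket and the folded orange hex-key set flat in the long orange slot, each down on the floor of its holder. Let go of everything, and leave the brass slide and the white tone knob where they are.

Things in the scene. Friction and masses are not known exactly. Their poses are not given: they have to be found in the camera images.
- green_cell: green AA cell with a white lower end, a plain cylinder 15 mm in diameter and 50 mm tall, standing upright and loose on the worktop. Origin: centre of its underside; z up along the cell.
- red_cell: red AA cell with a white lower end, same size as the green one (15 mm diameter, 50 mm tall), standing upright and loose. Origin: centre of its underside; z up along the cell.
- block_cell: gold-brown 9 V block cell lying flat, 26 mm (x) by 49 mm (y, the long way) by 17 mm high, loose. Origin: centre of its underside; z up.
- hex_keys: orange folding hex-key set lying on the worktop: 24 mm (x) by 92 mm (y, the long way) by 17 mm high, two rigid side plates 20 mm apart over their outer faces with screw heads standing out a little, loose. Origin: centre of its underside; z up.
- green_cup: green square plastic holder, 52 x 52 x 12 mm, fixed to the worktop, with one round well in the middle, 31 mm in diameter and 8 mm deep (its floor is 4 mm above the underside): the home of the green AA cell. Origin: centre of the underside; z up.
- red_cup: red square plastic holder of the same shape and size (52 x 52 x 12 mm, round well 31 mm in diameter, 8 mm deep, floor 4 mm above the underside), fixed: the home of the red AA cell. Origin: centre of the underside; z up.
- yellow_pocket: yellow plastic holder, 54 mm (x) by 77 mm (y) by 12 mm high, fixed, with one rectangular pocket in the middle, 42 mm (x) by 65 mm (y), 8 mm deep (floor 4 mm above the underside): the home of the 9 V block cell, its long side along y, either end first. Origin: centre of the underside; z up.
- orange_slot: orange plastic holder, 52 mm (x) by 120 mm (y) by 12 mm high, fixed, with one long rectangular pocket, 40 mm (x) by 108 mm (y), 8 mm deep (floor 4 mm above the underside): the home of the hex-key set, its long side along y, either end first. Origin: centre of the underside; z up.
- brass_slide: bystander: tan brass bottleneck slide, an upright tube 23 mm in diameter and 60 mm tall, loose, at the right of the work near the disc cases (a like one far to the left is only decor); to be left alone. Origin: centre of its underside.
- tone_knob: bystander: white stepped tone knob, 25 mm in diameter and 18 mm tall, loose; to be left alone. Origin: centre of its underside.
There are look-alikes about, which are no part of the job. Of the things that look like the hex_keys, the larger one is meant.

How it is judged (in metres and radians):
At the end, for the whole second after the job is handed in: Each AA cell upright (7 deg) on the floor of the cup of its colour, within 10 mm of centre; block cell flat in the yellow pocket (14 mm, 0.4 rad), hex keys flat in the orange slot (14 mm, 0.3 rad); all on the holder floors, at rest; brass slide and tone knob within 20 mm of their start (horizontal distance between green_cell and green_cup below 0.01 m and z of green_cell in the frame of green_cup below 0.007 m and angle between each of green_cell, red_cell, block_cell, hex_keys's own z axis and vertical below 0.12 rad and linear speed of each of green_cell, red_cell, block_cell, hex_keys below 0.01 m/s and angular speed of each of green_cell, red_cell, block_cell, hex_keys below 0.2 rad/s and horizontal distance between red_cell and red_cup below 0.01 m and z of red_cell in the frame of red_cup below 0.007 m and horizontal distance between block_cell and yellow_pocket below 0.014 m and z of block_cell in the frame of yellow_pocket below 0.007 m and angle between the y axis of block_cell and the y axis of yellow_pocket, either way round below 0.4 rad and horizontal distance between hex_keys and orange_slot below 0.014 m and z of hex_keys in the frame of orange_slot below 0.007 m and angle between the y axis of hex_keys and the y axis of orange_slot, either way round below 0.3 rad and distance of each of brass_slide, tone_knob from where it was at the start of the episode below 0.02 m); the robot touches nothing.
It fails at once if the brass slide is knocked over (angle between brass_slide's own z axis and vertical above 0.5 rad).
It fails at once if the brass slide is pushed away (distance of brass_slide from where it was at the start of the episode above 0.02 m).
It fails at once if the white tone knob is pushed away (distance of tone_knob from where it was at the start of the episode above 0.02 m).
It also fails if it takes over 106 s, if anything falls off the work surface, if the arm or the gripper's body presses on something with over 40 N, if the wrist force passes 120 N, or if a joint passes its speed limit or range.

## Robot

A 6-joint arm with a two-finger parallel gripper is mounted at the origin on a cart in front of the work surface, level with it; the furniture and walls round the work are solid. World frame = base frame: x ahead of the robot, y to its left, z up, the work surface at z = 0. Lengths are in mm, angles in rad, forces in N, time in s.
With the tool pointing down it reaches from about 350 to 975 mm from the base axis. Payload 7.1 kg.
Tool frame: the origin (TCP) lies at the very end of the fingers, on their centre line; the grasp point (between the pads) lies 19 mm behind it; z points along the fingers, y is the line along which they close (so a half turn about z gives the same grasp; the last joint's range is limited). The gripper opens to 88 mm and grips with 3 to 60 N. Pads are 20 mm wide; open, the fingers measure 115 mm over their backs; the gripper's body (75 mm by 178 mm) begins 61 mm behind the grasp point.
Start: joints at [1.325, 0.423, 1.63, -0, 1.089, -0.019], TCP at [140.507, 608.985, 184.275] pointing down, gripper open.
Joint ranges: [-3, 3], [-0.9, 2.11], [0.09, 2.58], [-1.31, 4.45], [0.11, 2.69], [-2.54, 2.54]. Speed limits (rad/s): [2.39, 2.39, 3.01, 3.14, 3.14, 3.14].

## Interface

Orientations are given as a rotation vector (axis times angle).
In Python, from workcell import * gives the robot as it stands.
- The arm moves only by the tool step_arm, never from a script. Its argument "deltas" is a list of rows, each a list of 3 entries, a list of its own where there are three numbers: the shift along the tool's x, y, z in units of 300 mm (1.0 is 300 mm), then the turn, a rotation vector about the tool's x, y, z in units of 1.5 rad (1.0 is 1.5 rad), then the gripper command: -1 is shut, 1 is fully open, values between are in proportion. In form: [[[dx, dy, dz], [rx, ry, rz], gripper], ...]. A call has 1 to 20 rows; each row is the pose to reach, as a shift and turn from the pose commanded when the call began, along the tool's axes at that moment; what a row does not reach only later rows make up. A row lasts 1/12 s, in which the tool goes at most 41.7 mm and 7.16 degrees, less where a joint would pass 70% of its speed; a pose out of reach is approached as far as the arm can. A call with a number of a shift or a turn outside -1 to 1 is refused whole. A call with a gripper value outside its range is refused whole. The fingers move at their own pace and stop on an object; the grip force is fixed at half the most. Time passes only in rows, so rows that repeat a pose let the fingers close. It gives the time, the measured TCP pose, the force, the opening and the grip force at its end, in the units of the state.
- get_obs(): the state, without advancing time (a new reading comes with each control period).
- get_image(name): name is "scene" or "side" or "wrist"; returns a dict with "pixels" (384x512x3 uint8, red, green, blue), "fx", "fy", "cx", "cy" (pixels), "T" (4x4, takes a point from camera to world coordinates). Camera axes: x right, y down, z forward; pixel columns grow to the right and rows downward; lengths in mm; the calibration is good to about 2 mm. A picture is of the moment at which its call begins. There is no depth.
- close_job(): hands the job in; it is judged then, once.
The state is a dict: "t": time; "qpos": joint angles; "qvel": joint speeds; "joint_torque": joint torques, N m; "ee_pos": TCP position; "orientation": TCP orientation; "ft_force": force on the tool from outside, world axes, zero at the start; "moment": the same for the moment, N m; "width": finger opening in mm; "grasp_force": force on a finger pad.
Only numpy, scipy, OpenCV 4.12 (cv2) and the standard library are available. Lean on these libraries where they do the work, as an engineer would, in place of code of your own. Each camera call takes 0.05 s, during which the arm holds its last target. There are 200 camera calls.

## Working session

There is one attempt and no reset: what is moved stays moved. The work goes in short steps, Python scripts to look and compute and a tool call to move; the robot and the scene stay as the last step left them, time stands still between calls to the robot, and variables do not carry over. Pictures are saved under pics/ and viewed, at most 15 in all, crops included, and the job is handed in when it is done.

Besides the shell and the picture viewer there is one more tool, called by a JSON object that holds its "fn" and its "kwargs", one argument or row to a line. step_arm: Moves the arm, as the interface text tells. Its arguments: {"type":"object","properties":{"deltas":{"type":"array","items":{"type":"array"}}},"required":["deltas"]}

```bash
mkdir -p pics; cat > h.py <<'E'
from workcell import *
import numpy as np, cv2, sys, json
def snap(n,f):
    im=get_image(n); cv2.imwrite(f'pics/{f}.png',im['pixels'][:,:,::-1]); np.savez(f'pics/{f}.npz',**im); return im
def ray(f,u,v,z):
    d=np.load(f'pics/{f}.npz'); T=d['T']
    r=T[:3,:3]@np.array([(u-d['cx'])/d['fx'],(v-d['cy'])/d['fy'],1]); o=T[:3,3]
    return (o+r*(z-o[2])/r[2])
E
python3 - <<'E'
from h import *
for n in('scene','side','wrist'):
    im=snap(n,n+'0'); print(n,im['fx'],im['T'].round(3).tolist())
a=[cv2.imread(f'pics/{n}0.png') for n in('scene','side','wrist')]
print(get_obs())
E
```

```text
scene 499.0274181108926 [[0.855, -0.374, 0.36, 70.511], [-0.519, -0.596, 0.613, -648.435], [-0.015, -0.711, -0.704, 937.542], [0.0, 0.0, 0.0, 1.0]]
side 456.79627951846663 [[-0.901, -0.284, 0.326, 128.078], [-0.433, 0.58, -0.69, 1020.936], [0.007, -0.763, -0.646, 846.729], [0.0, 0.0, 0.0, 1.0]]
wrist 304.0233176406326 [[0.225, 0.934, 0.278, 64.651], [0.974, -0.215, -0.066, 625.088], [-0.002, 0.286, -0.958, 384.789], [0.0, 0.0, 0.0, 1.0]]
{'t': 0.15, 'qpos': array([ 1.32498983e+00,  4.23698097e-01,  1.63047755e+00,  2.17773429e-05,
        1.08860833e+00, -1.89763124e-02]), 'qvel': array([ 0.00052923, -0.00106707, -0.00398907, -0.00058253,  0.00125622,
        0.00140786]), 'joint_torque': array([-1.14340558e-04, -5.44986033e+01, -2.73915589e+01,  6.43296749e-02,
        2.04757723e-02, -1.09705736e-04]), 'ee_pos': array([140.39666523, 608.54800192, 183.67431992]), 'orientation': array([-3.55536404e-01, -3.12123159e+00,  1.85085672e-03]), 'ft_force': array([-0.23207537, -0.55570407,  0.24314151]), 'moment': array([ 0.01855257,  0.00347103, -0.00568904]), 'grasp_force': 0.0, 'width': 87.77158716306147}
```

View pics/scene0.png

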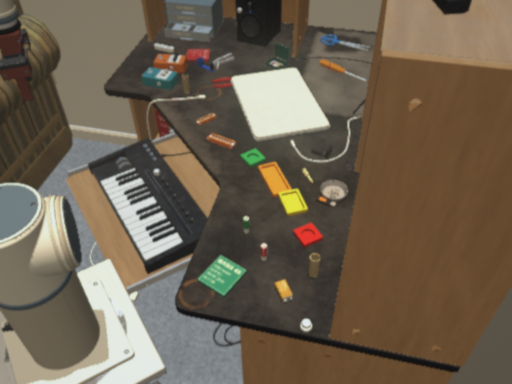

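View pics/side0.png

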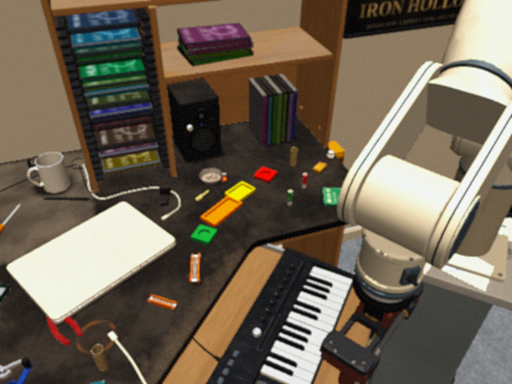

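The scene shows the green cup at (253,156), orange slot (274,178), yellow pocket (293,201), red cup (308,234), green cell (246,224), red cell (264,252), block (284,290), slide (314,265), knob (306,325) and hex keys (221,141), with a smaller look-alike at (206,118). The side view shows the same things. I'll enlarge both.

```bash
python3 - <<'E'
import cv2
a=cv2.imread('pics/scene0.png')[130:340,190:360]; cv2.imwrite('pics/c1.png',cv2.resize(a[:,:],None,fx=2.85,fy=2.85,interpolation=cv2.INTER_CUBIC))
a=cv2.imread('pics/side0.png')[135:320,140:350]; cv2.imwrite('pics/c2.png',cv2.resize(a,None,fx=3.2,fy=3.2,interpolation=cv2.INTER_CUBIC))
E
```

```text
(no output)
```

View pics/c1.png

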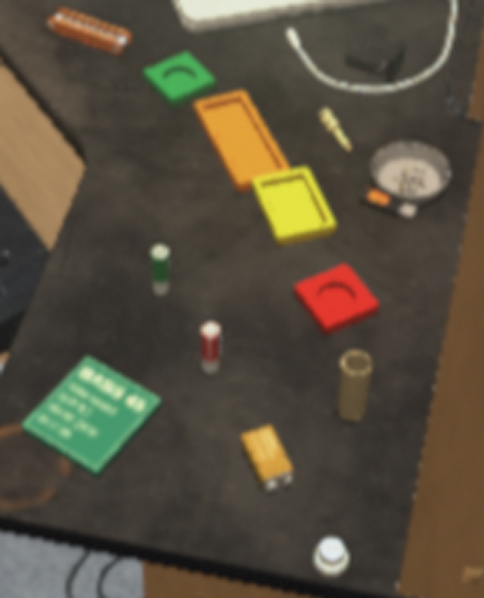

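View pics/c2.png

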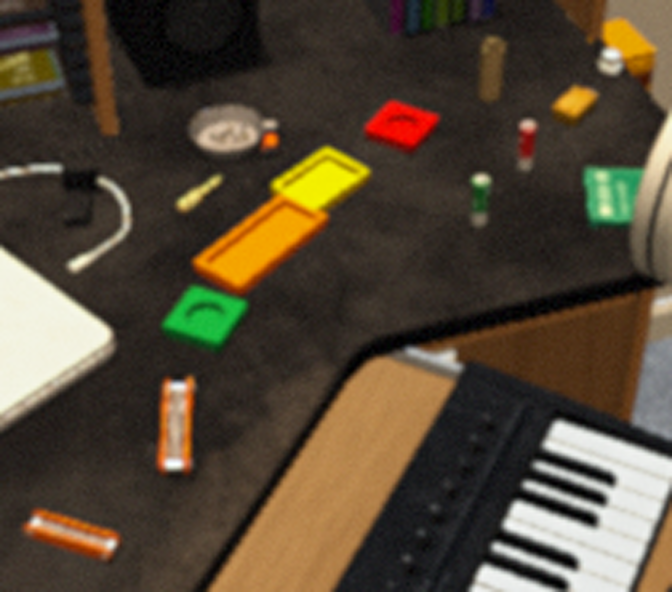

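The crops show all parts clearly, and the larger hex-key set lies at c2 (177,425). Next I'll measure the corners and centres in both views.

```bash
cat > m.py <<'E'
from h import *
A=lambda p,z:ray('scene0',190+(p[0]+.5)/2.85-.5,130+(p[1]+.5)/2.85-.5,z)
B=lambda p,z:ray('side0',140+(p[0]+.5)/3.2-.5,135+(p[1]+.5)/3.2-.5,z)
def q(n,z,a,b):
    for nm,F,P in(('A',A,a),('B',B,b)):
        X=np.array([F(p,z)[:2] for p in P]); s=f'{n} {nm} c {X.mean(0).round(0)}'
        if len(X)==4:
            r=cv2.minAreaRect(X.astype(np.float32)); e=np.roll(X,-1,0)-X
            L=np.hypot(*e.T); k=[0,2] if L[0]+L[2]>L[1]+L[3] else [1,3]
            d=e[k[0]]-e[k[1]]; s+=f' sides {L.round(0)} long yaw {np.degrees(np.arctan2(d[1],d[0]))%180:.0f}'
        print(s)
q('gcup',12,[(145,72),(193,52),(214,75),(178,98)],[(191,286),(247,296),(212,340),(163,318)])
q('slot',12,[(195,99),(244,90),(288,164),(244,185)],[(195,260),(281,195),(327,215),(246,283)])
q('ypock',12,[(252,177),(305,167),(336,225),(282,238)],[(272,180),(326,147),(371,171),(312,208)])
q('rcup',12,[(296,290),(346,265),(378,298),(330,326)],[(366,122),(393,101),(439,119),(408,143)])
q('block',17,[(241,434),(268,426),(291,466),(265,480)],[(553,102),(575,85),(598,93),(577,115)])
q('hex',17,[(52,10),(130,35),(126,48),(48,24)],[(164,380),(192,380),(189,462),(160,462)])
q('gcell',50,[(160,250)],[(481,180)])
q('rcell',50,[(210,328)],[(528,126)])
q('slide',60,[(356,358)],[(493,43)])
q('knob',18,[(331,545)],[(610,57)])
E
python3 m.py
```

```text
gcup A c [623. 281.] sides [57. 42. 49. 52.] long yaw 6
gcup B c [620. 278.] sides [49. 58. 49. 44.] long yaw 90
slot A c [626. 177.] sides [ 50. 112.  50. 128.] long yaw 79
slot B c [620. 175.] sides [114.  51. 113.  54.] long yaw 78
ypock A c [616.  76.] sides [51. 78. 51. 81.] long yaw 76
ypock B c [614.  76.] sides [70. 56. 76. 55.] long yaw 71
rcup A c [585. -35.] sides [53. 45. 52. 48.] long yaw 2
rcup B c [582. -36.] sides [44. 53. 50. 52.] long yaw 169
block A c [ 443. -138.] sides [23. 40. 24. 45.] long yaw 81
block B c [ 441. -140.] sides [39. 25. 45. 30.] long yaw 79
hex A c [575. 388.] sides [93. 21. 91. 23.] long yaw 122
hex B c [574. 397.] sides [22. 84. 21. 84.] long yaw 119
gcell A c [466.  59.]
gcell B c [463.  61.]
rcell A c [456. -35.]
rcell B c [454. -32.]
slide A c [ 532. -127.]
slide B c [ 529. -134.]
knob A c [ 437. -231.]
knob B c [ 433. -224.]
```

```bash
cat > p.py <<'E'
from h import *
from scipy.spatial.transform import Rotation as Ro
def plan(x,y,z,yaw):
    o=get_obs(); R=Ro.from_rotvec(o['orientation']); M=R.as_matrix()
    c=np.radians(yaw); Y=np.array([np.cos(c),np.sin(c),0])
    if Y@M[:,1]<0: Y=-Y
    Z=np.array([0,0,-1.]); W=np.c_[np.cross(Y,Z),Y,Z]
    print('t',round(o['t'],2),'pos',o['ee_pos'].round(1),'width',round(o['width'],1),'gf',round(o['grasp_force'],1),'yaw',np.degrees(np.arctan2(M[1,1],M[0,1])).round(1),
     'shift',(M.T@(np.array([x,y,z])-o['ee_pos'])/300).round(3),'turn',(Ro.from_matrix(M.T@W).as_rotvec()/1.5).round(3))
if __name__=='__main__': plan(*map(float,sys.argv[1:5]))
E
python3 p.py 575 392 150 30
```

```text
t 0.15 pos [140.4 608.5 183.7] width 87.8 gf 0.0 yaw 77.0 shift [-1.574 -0.377  0.113] turn [-0.001  0.     0.547]
```

{"fn": "step_arm", "kwargs": {
  "deltas": [
    [[-1,-0.24,0],[0,0,0.35],1],
    [[-1,-0.24,0],[0,0,0.35],1],
    [[-1,-0.24,0],[0,0,0.35],1],
    [[-1,-0.24,0],[0,0,0.35],1],
    [[-1,-0.24,0],[0,0,0.35],1],
    [[-1,-0.24,0],[0,0,0.35],1],
    [[-1,-0.24,0],[0,0,0.35],1],
    [[-1,-0.24,0],[0,0,0.35],1],
    [[-1,-0.24,0],[0,0,0.35],1],
    [[-1,-0.24,0],[0,0,0.35],1]
  ]
}}

```text
t: 0.98
ee_pos: [417.1, 470.6, 183.9]
orientation: [-1.156, -2.92, 0.001]
ft_force: [0.2, 1.1, -0.0]
width: 87.7
grasp_force: 0.0
```

```bash
python3 p.py 575 392 150 30
```

```text
t 0.98 pos [417.1 470.6 183.9] width 87.7 gf 0.0 yaw 46.8 shift [-0.563  0.169  0.113] turn [-0.001 -0.     0.195]
```

{"fn": "step_arm", "kwargs": {
  "deltas": [
    [[-0.56,0.17,0.1],[0,0,0.195],1],
    [[-0.56,0.17,0.1],[0,0,0.195],1],
    [[-0.56,0.17,0.1],[0,0,0.195],1],
    [[-0.56,0.17,0.1],[0,0,0.195],1],
    [[-0.56,0.17,0.1],[0,0,0.195],1],
    [[-0.56,0.17,0.1],[0,0,0.195],1],
    [[-0.56,0.17,0.1],[0,0,0.195],1],
    [[-0.56,0.17,0.1],[0,0,0.195],1]
  ]
}}

```text
t: 1.65
ee_pos: [572.2, 395.3, 154.4]
orientation: [-1.564, -2.724, 0.001]
ft_force: [-0.4, -1.1, -0.0]
width: 88.0
grasp_force: 0.0
```

```bash
python3 - <<'E'
from p import *
snap('wrist','w1'); a=cv2.imread('pics/w1.png'); cv2.imwrite('pics/w1b.png',cv2.resize(a,(768,576)))
plan(575,392,8.5,30)
E
```

```text
t 1.7 pos [572.2 395.4 154.6] width 87.7 gf 0.0 yaw 30.3 shift [-0.015  0.002  0.487] turn [-0.    -0.     0.003]
```

View pics/w1b.png

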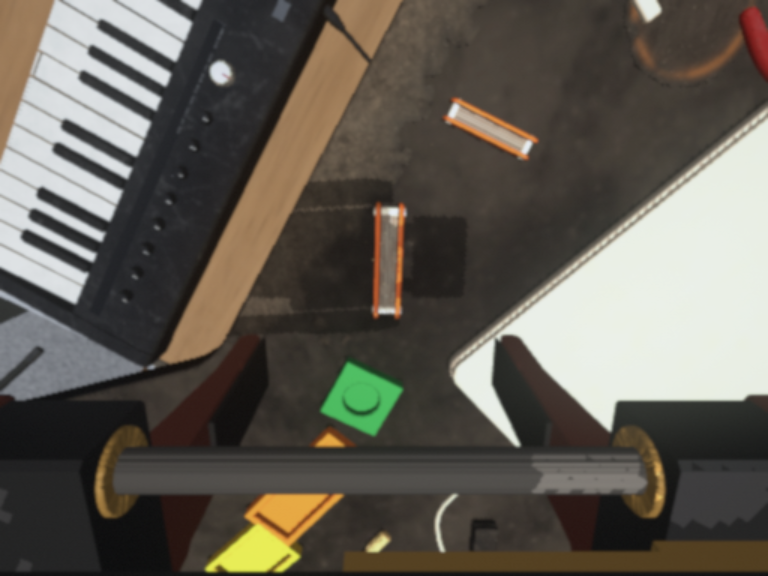

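The wrist view shows the hex set with its ends at (390,206) and (388,316), and the green cup corners at (349,362), (403,386), (373,436) and (321,411).

```bash
python3 - <<'E'
from p import *
F=lambda u,v,z:ray('w1',(u+.5)/1.5-.5,(v+.5)/1.5-.5,z)[:2]
a,b=F(390,207,15),F(388,315,15); d=a-b; print('hex',(a+b)/2,np.hypot(*d),np.degrees(np.arctan2(d[1],d[0])))
X=np.array([F(*p,12) for p in [(349,362),(403,386),(373,436),(321,411)]]); print('gcup',X.mean(0),(X[1]-X[0]),)
c=(a+b)/2; yaw=np.degrees(np.arctan2(d[1],d[0]))-90
plan(c[0],c[1],9.5,yaw)
E
```

```text
hex [580.70776618 394.20411232] 85.01277181690212 119.58130856819169
gcup [621.52933325 279.5267544 ] [49.97847511  3.578257  ]
t 1.7 pos [572.2 395.4 154.6] width 87.7 gf 0.0 yaw 30.3 shift [-0.018  0.023  0.484] turn [-0.    -0.     0.008]
```

{"fn": "step_arm", "kwargs": {
  "deltas": [
    [[-0.018,0.022,0.3],[0,0,0.008],0.3],
    [[-0.018,0.022,0.3],[0,0,0.008],0.3],
    [[-0.018,0.022,0.3],[0,0,0.008],0.3],
    [[-0.018,0.022,0.484],[0,0,0.008],0.3],
    [[-0.018,0.022,0.484],[0,0,0.008],0.3],
    [[-0.018,0.022,0.484],[0,0,0.008],0.3],
    [[-0.018,0.022,0.484],[0,0,0.008],-1],
    [[-0.018,0.022,0.484],[0,0,0.008],-1],
    [[-0.018,0.022,0.484],[0,0,0.008],-1],
    [[-0.018,0.022,0.484],[0,0,0.008],-1],
    [[-0.018,0.022,0.484],[0,0,0.008],-1],
    [[-0.018,0.022,0.484],[0,0,0.008],-1]
  ]
}}

```text
t: 2.7
ee_pos: [583.0, 392.8, 10.1]
orientation: [1.583, 2.713, 0.002]
ft_force: [0.9, 0.7, -0.0]
width: 20.6
grasp_force: 0.0
```

```bash
python3 p.py 622 176 70 -12
```

```text
t 2.7 pos [583.  392.8  10.1] width 20.6 gf 0.0 yaw 29.5 shift [-0.693 -0.242 -0.2  ] turn [ 0.001 -0.     0.483]
```

{"fn": "step_arm", "kwargs": {
  "deltas": [
    [[0,0,0],[0,0,0],-1],
    [[0,0,0],[0,0,0],-1],
    [[0,0,-0.05],[0,0,0],-1],
    [[0,0,-0.2],[0,0,0],-1],
    [[0,0,-0.2],[0,0,0],-1],
    [[0,0,-0.2],[0,0,0],-1]
  ]
}}

```text
t: 3.2
ee_pos: [585.0, 394.1, 73.5]
orientation: [1.582, 2.711, 0.009]
ft_force: [-0.1, 0.1, 0.6]
width: 0.3
grasp_force: 0.0
```

```bash
python3 p.py 622 176 70 -12
```

```text
t 3.2 pos [585.  394.1  73.5] width 0.3 gf 0.0 yaw 29.5 shift [-0.694 -0.25   0.01 ] turn [ 0.004 -0.002  0.483]
```

{"fn": "step_arm", "kwargs": {
  "deltas": [
    [[0,0,-0.25],[0,0,0],1],
    [[0,0,-0.25],[0,0,0],1],
    [[0,0,-0.25],[0,0,0],1],
    [[0,0,-0.25],[0,0,0],1],
    [[0,0,-0.25],[0,0,0],1],
    [[0,0,-0.25],[0,0,0],1]
  ]
}}

```text
t: 3.7
ee_pos: [581.4, 391.7, 142.1]
orientation: [-1.582, -2.712, 0.005]
ft_force: [-0.4, -1.0, -0.0]
width: 36.7
grasp_force: 0.0
```

```bash
python3 - <<'E'
from p import *
snap('wrist','w2'); a=cv2.imread('pics/w2.png'); cv2.imwrite('pics/w2b.png',cv2.resize(a,(768,576)))
plan(575,392,8.5,30)
E
```

```text
t 3.75 pos [581.4 391.7 141.9] width 41.0 gf 0.0 yaw 29.5 shift [ 0.011 -0.017  0.445] turn [-0.002  0.    -0.006]
```

View pics/w2b.png

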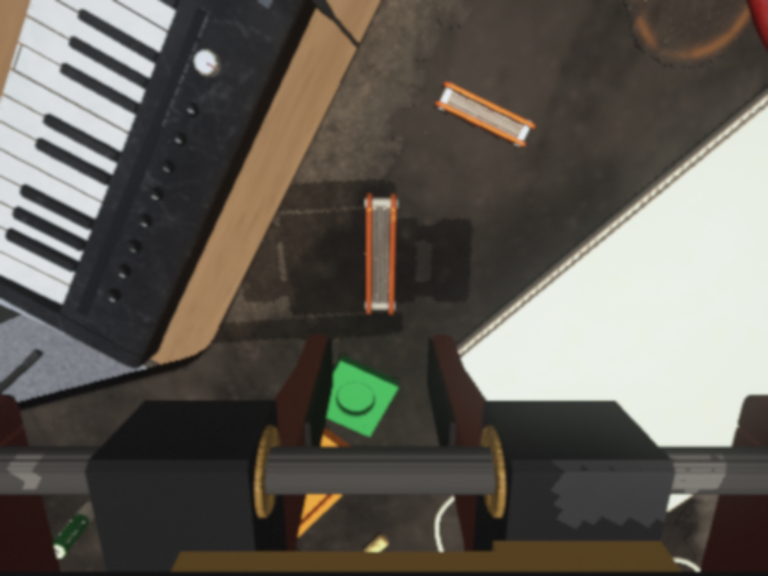

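The hex set still lies at (380,255), essentially where it was, so the fingers slipped off its top edge. I'll grip lower and for longer.

```bash
python3 - <<'E'
from p import *
F=lambda u,v,z:ray('w2',(u+.5)/1.5-.5,(v+.5)/1.5-.5,z)[:2]
a,b=F(381.5,199,15),F(380,312,15); d=a-b; print('hex',(a+b)/2,np.hypot(*d),np.degrees(np.arctan2(d[1],d[0])))
c=(a+b)/2; yaw=np.degrees(np.arctan2(d[1],d[0]))-90
plan(c[0],c[1],5,yaw)
E
```

```text
hex [580.689599   393.25392676] 85.16268413559973 118.78370888754085
t 3.75 pos [581.4 391.7 141.9] width 41.0 gf 0.0 yaw 29.5 shift [0.006 0.002 0.456] turn [-0.002  0.     0.008]
```

{"fn": "step_arm", "kwargs": {
  "deltas": [
    [[0.006,0.002,0.25],[0,0,0.008],0.2],
    [[0.006,0.002,0.25],[0,0,0.008],0.2],
    [[0.006,0.002,0.4],[0,0,0.008],0.2],
    [[0.006,0.002,0.456],[0,0,0.008],0.2],
    [[0.006,0.002,0.456],[0,0,0.008],0.2],
    [[0.006,0.002,0.456],[0,0,0.008],0.2],
    [[0.006,0.002,0.456],[0,0,0.008],-1],
    [[0.006,0.002,0.456],[0,0,0.008],-1],
    [[0.006,0.002,0.456],[0,0,0.008],-1],
    [[0.006,0.002,0.456],[0,0,0.008],-1],
    [[0.006,0.002,0.456],[0,0,0.008],-1],
    [[0.006,0.002,0.456],[0,0,0.008],-1],
    [[0.006,0.002,0.456],[0,0,0.008],-1],
    [[0.006,0.002,0.456],[0,0,0.008],-1],
    [[0.006,0.002,0.456],[0,0,0.008],-1]
  ]
}}

```text
t: 5.0
ee_pos: [582.2, 394.4, 7.3]
orientation: [-1.599, -2.704, 0.0]
ft_force: [0.6, -0.2, -0.0]
width: 0.7
grasp_force: 0.0
```

```bash
python3 - <<'E'
from p import *
snap('wrist','w3'); snap('side','s3')
a=cv2.imread('pics/w3.png')[100:300,150:350]; b=cv2.imread('pics/s3.png')[215:325,140:250]
cv2.imwrite('pics/c3.png',np.hstack([cv2.resize(a,(400,400)),cv2.resize(b,(400,400),interpolation=cv2.INTER_CUBIC)]))
E
```

```text
(no output)
```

View pics/c3.png

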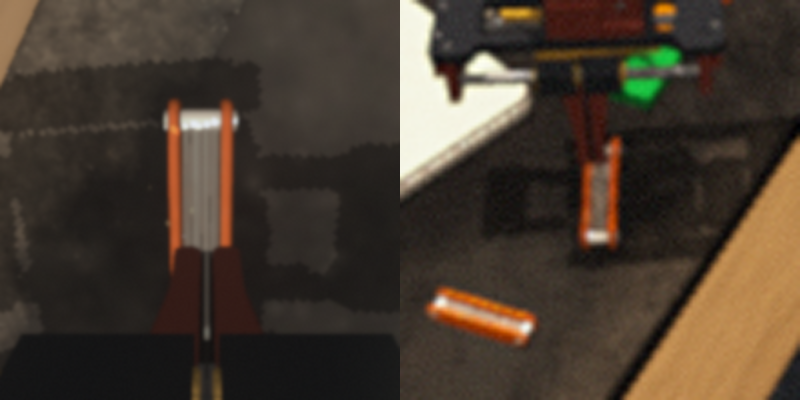

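The left crop (wrist) shows closed fingers at (208,250) over the hex set. The right crop (side) shows the fingertips at (592,163), near the cup end of the set, whose body runs from (600,245) to (612,140). I'll project the reported TCP to compare.

```bash
python3 - <<'E'
from p import *
o=get_obs(); P=o['ee_pos']; print(P,o['width'],o['ft_force'])
def pr(f,P):
    d=np.load(f'pics/{f}.npz'); T=d['T']; c=T[:3,:3].T@(np.array(P)-T[:3,3]); return np.array([d['cx']+d['fx']*c[0]/c[2],d['cy']+d['fy']*c[1]/c[2]])
cs=lambda u:(400+(u[0]-140)*400/110,(u[1]-215)*400/110)
cw=lambda u:((u[0]-150)*2,(u[1]-100)*2)
print('tcp side',cs(pr('s3',P)),'wrist',cw(pr('w3',P)))
r=lambda x,y,z:ray('s3',140+(x-400)*.275,215+y*.275,z)[:2]
w=lambda x,y,z:ray('w3',150+x/2,100+y/2,z)[:2]
for z in(0,17):print(z,'side ends',r(600,243,z),r(615,140,z),'wrist end',w(200,108,z), 'w tip',w(206,250,z),'side tip',r(592,162,z))
E
```

```text
[582.19515454 394.36888742   7.19087718] 0.6024323002760873 [-0.30232517 -0.58841527 -1.05622174]
tcp side (np.float64(592.4445878610724), np.float64(188.0143157305683)) wrist (np.float64(206.2435018755399), np.float64(228.2276680866757))
0 side ends [556.32704104 428.52375941] [595.37537147 343.2677063 ] wrist end [560.27980627 429.74767478] w tip [587.58965223 384.3790776 ] side tip [598.92785093 368.40940833]
17 side ends [547.72897679 440.41777786] [585.9933234  356.87343342] wrist end [559.03665378 432.36002627] w tip [584.11966977 390.69075982] side tip [589.47447878 381.51035875]
```

The two rays put the visible fingertip at z of about 30 while the TCP reads 7. So the fingers closed above the hex set, and the real tips sit about 25 mm behind the reported TCP. I'll open and descend in small steps while watching the force.

{"fn": "step_arm", "kwargs": {
  "deltas": [
    [[0,0,0],[0,0,0],0.2],
    [[0,0,0],[0,0,0],0.2],
    [[0,0,0],[0,0,0],0.2],
    [[0,0,0],[0,0,0],0.2],
    [[0,0,0],[0,0,0],0.2],
    [[0,0,0],[0,0,0],0.2],
    [[0,0,0],[0,0,0],0.2],
    [[0,0,0.02],[0,0,0],0.2],
    [[0,0,0.03],[0,0,0],0.2],
    [[0,0,0.03],[0,0,0],0.2]
  ]
}}

```text
t: 5.93
ee_pos: [581.5, 393.9, -2.9]
orientation: [-1.599, -2.703, 0.002]
ft_force: [-1.1, -0.7, 0.1]
width: 52.7
grasp_force: 0.0
```

{"fn": "step_arm", "kwargs": {
  "deltas": [
    [[0,0,0.01],[0,0,0],0.2],
    [[0,0,0.02],[0,0,0],0.2],
    [[0,0,0.02],[0,0,0],0.2]
  ]
}}

```text
t: 6.18
ee_pos: [581.8, 394.1, -8.5]
orientation: [-1.599, -2.704, 0.001]
ft_force: [-0.8, -0.2, 0.1]
width: 52.3
grasp_force: 0.0
```

{"fn": "step_arm", "kwargs": {
  "deltas": [
    [[0,0,0.01],[0,0,0],0.2],
    [[0,0,0.02],[0,0,0],0.2],
    [[0,0,0.02],[0,0,0],0.2],
    [[0,0,0.02],[0,0,0],0.2]
  ]
}}

```text
t: 6.52
ee_pos: [582.1, 394.2, -14.0]
orientation: [-1.599, -2.704, 0.001]
ft_force: [-0.3, -0.2, 0.2]
width: 52.6
grasp_force: 0.0
```

{"fn": "step_arm", "kwargs": {
  "deltas": [
    [[0,0,0.01],[0,0,0],0.2],
    [[0,0,0.015],[0,0,0],0.2],
    [[0,0,0.015],[0,0,0],0.2]
  ]
}}

```text
t: 6.77
ee_pos: [582.0, 394.3, -18.6]
orientation: [-1.599, -2.704, 0.001]
ft_force: [-0.2, -1.2, 0.1]
width: 52.6
grasp_force: 0.0
```

{"fn": "step_arm", "kwargs": {
  "deltas": [
    [[0,0,0],[0,0,0],-1],
    [[0,0,0],[0,0,0],-1],
    [[0,0,0],[0,0,0],-1],
    [[0,0,0],[0,0,0],-1],
    [[0,0,0],[0,0,0],-1],
    [[0,0,0],[0,0,0],-1],
    [[0,0,0],[0,0,0],-1],
    [[0,0,0],[0,0,0],-1]
  ]
}}

```text
t: 7.43
ee_pos: [582.2, 394.4, -18.2]
orientation: [1.599, 2.704, 0.0]
ft_force: [-0.1, -0.5, -0.1]
width: 3.1
grasp_force: 0.0
```

```bash
python3 - <<'E'
from p import *
snap('wrist','w4'); plan(622,176,40,-12)
a=cv2.imread('pics/w4.png'); cv2.imwrite('pics/w4c.png',cv2.resize(a[100:300,150:350],(400,400)))
E
```

```text
t 7.48 pos [582.2 394.4 -18.2] width 0.9 gf 0.0 yaw 28.8 shift [-0.702 -0.234 -0.194] turn [-0.     0.     0.475]
```

```bash
python3 - <<'E'
from p import *
snap('side','s4'); a=cv2.imread('pics/w4.png')[100:300,150:350]; b=cv2.imread('pics/s4.png')[235:295,165:225]
cv2.imwrite('pics/c4.png',np.hstack([cv2.resize(a,(400,400)),cv2.resize(b,(400,400),interpolation=cv2.INTER_CUBIC)]))
E
```

```text
(no output)
```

View pics/c4.png

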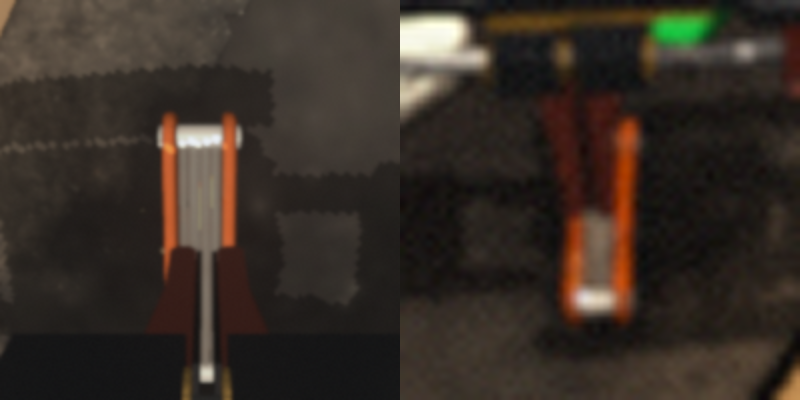

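```bash
python3 - <<'E'
from p import *
def tri(l):
    A=np.zeros((3,3));b=np.zeros(3)
    for f,u,v in l:
        d=np.load(f'pics/{f}.npz');T=d['T'];r=T[:3,:3]@np.array([(u-d['cx'])/d['fx'],(v-d['cy'])/d['fy'],1]);r/=np.linalg.norm(r)
        Q=np.eye(3)-np.outer(r,r);A+=Q;b+=Q@T[:3,3]
    return np.linalg.solve(A,b)
print('tip w4',tri([('w4',253,224),('s4',193.8,266.8)]),'tip w3',tri([('w3',253,225),('s3',192.8,259.6)]))
print('hex far end top',tri([('w4',250,163),('s4',194,278)]))
d=np.load('pics/w4.npz');T=d['T'];print(T.round(2),T[:3,:3].T@(np.array([582.2,394.4,-18.2])-T[:3,3]))
print(get_obs()['qpos'],get_obs()['width'])
E
```

```text
tip w4 [578.84292756 397.68585945  11.23277426] tip w3 [579.49808368 397.06490419  36.04755294]
hex far end top [558.63082114 430.35134545  14.10648322]
[[ 8.8000e-01  4.6000e-01  1.4000e-01  5.4506e+02]
 [ 4.8000e-01 -8.4000e-01 -2.5000e-01  4.6180e+02]
 [-0.0000e+00  2.9000e-01 -9.6000e-01  1.8300e+02]
 [ 0.0000e+00  0.0000e+00  0.0000e+00  1.0000e+00]] [1.09915692e-01 1.61801824e+01 2.14806968e+02]
[ 5.78464225e-01  7.79616048e-01  1.52737838e+00 -1.40376202e-05
  8.34576506e-01  7.59701557e-02] 0.5658814411912663
```

The tips triangulate to about 29 mm behind the reported TCP. I'll open and feel for the worktop in small steps.

{"fn": "step_arm", "kwargs": {
  "deltas": [
    [[0,0,0],[0,0,0],0.2],
    [[0,0,0],[0,0,0],0.2],
    [[0,0,0],[0,0,0],0.2],
    [[0,0,0],[0,0,0],0.2],
    [[0,0,0],[0,0,0],0.2],
    [[0,0,0],[0,0,0],0.2],
    [[0,0,0],[0,0,0],0.2],
    [[0,0,0.01],[0,0,0],0.2],
    [[0,0,0.01],[0,0,0],0.2]
  ]
}}

```text
t: 8.28
ee_pos: [582.0, 394.2, -21.7]
orientation: [-1.599, -2.704, 0.001]
ft_force: [0.2, 0.2, -0.8]
width: 52.3
grasp_force: 0.0
```

{"fn": "step_arm", "kwargs": {
  "deltas": [
    [[0,0,0.005],[0,0,0],0.2],
    [[0,0,0.008],[0,0,0],0.2],
    [[0,0,0.008],[0,0,0],0.2]
  ]
}}

```text
t: 8.53
ee_pos: [582.0, 394.3, -24.0]
orientation: [-1.599, -2.704, 0.001]
ft_force: [0.5, -0.1, -0.2]
width: 52.7
grasp_force: 0.0
```

{"fn": "step_arm", "kwargs": {
  "deltas": [
    [[0,0,0.005],[0,0,0],0.2],
    [[0,0,0.008],[0,0,0],0.2],
    [[0,0,0.008],[0,0,0],0.2]
  ]
}}

```text
t: 8.78
ee_pos: [582.1, 394.3, -26.3]
orientation: [-1.599, -2.704, 0.001]
ft_force: [-0.0, 0.5, -0.8]
width: 52.7
grasp_force: 0.0
```

Tips at about 3 to 5 mm. I'll close here and check.

{"fn": "step_arm", "kwargs": {
  "deltas": [
    [[0,0,0],[0,0,0],-1],
    [[0,0,0],[0,0,0],-1],
    [[0,0,0],[0,0,0],-1],
    [[0,0,0],[0,0,0],-1],
    [[0,0,0],[0,0,0],-1],
    [[0,0,0],[0,0,0],-1],
    [[0,0,0],[0,0,0],-1],
    [[0,0,0],[0,0,0],-1]
  ]
}}

```text
t: 9.45
ee_pos: [582.0, 394.3, -26.0]
orientation: [-1.599, -2.704, 0.001]
ft_force: [-1.8, -1.4, 1.0]
width: 20.5
grasp_force: 30.0
```

{"fn": "step_arm", "kwargs": {
  "deltas": [
    [[0,0,-0.1],[0,0,0],-1],
    [[0,0,-0.2],[0,0,0],-1],
    [[-0.1,-0.03,-0.3],[0,0,0.05],-1],
    [[-0.2,-0.07,-0.3],[0,0,0.13],-1],
    [[-0.3,-0.1,-0.3],[0,0,0.2],-1],
    [[-0.4,-0.14,-0.3],[0,0,0.27],-1],
    [[-0.5,-0.17,-0.3],[0,0,0.34],-1],
    [[-0.6,-0.2,-0.3],[0,0,0.41],-1],
    [[-0.7,-0.23,-0.3],[0,0,0.47],-1],
    [[-0.7,-0.23,-0.3],[0,0,0.475],-1],
    [[-0.7,-0.23,-0.3],[0,0,0.475],-1]
  ]
}}

```text
t: 10.37
ee_pos: [623.2, 175.5, 63.9]
orientation: [-2.445, -1.973, 0.0]
ft_force: [-0.3, 0.7, -1.8]
width: 20.4
grasp_force: 30.0
```

```bash
python3 - <<'E'
from p import *
snap('wrist','w5'); a=cv2.imread('pics/w5.png'); cv2.imwrite('pics/w5b.png',cv2.resize(a,(768,576)))
plan(623,176,-18,-12)
E
```

```text
t 10.42 pos [623.  176.8  63.9] width 20.5 gf 30.0 yaw -12.1 shift [-0.003  0.001  0.273] turn [-0.    -0.    -0.001]
```

View pics/w5b.png

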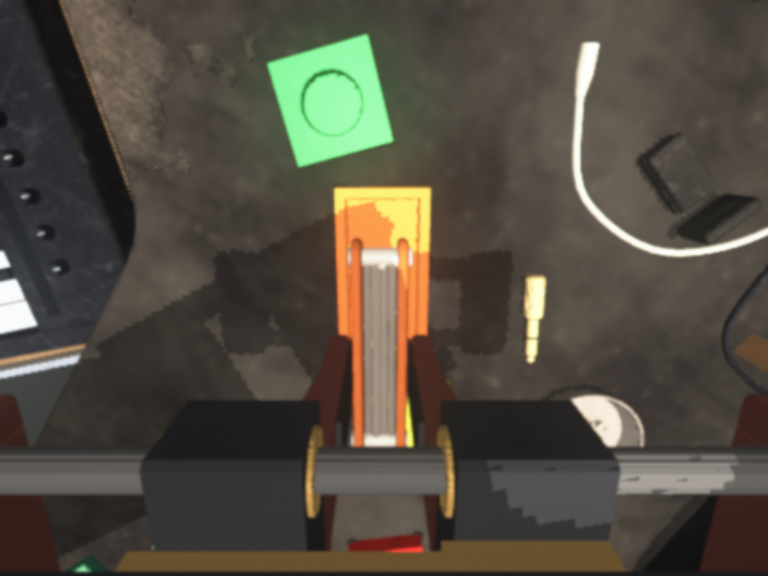

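The held hex set (far end at (381,255)) lines up with the slot, whose far corners are at (335,189) and (431,188).

```bash
python3 - <<'E'
from p import *
F=lambda u,v,z:ray('w5',(u+.5)/1.5-.5,(v+.5)/1.5-.5,z)[:2]
a,b=F(335,189,12),F(431,188,12); d=b-a; n=np.array([d[1],-d[0]])/np.hypot(*d); print(np.hypot(*d),np.degrees(np.arctan2(d[1],d[0])),'slot c',(a+b)/2+60*n,(a+b)/2-60*n)
h=F(381,257,105); print('hex end',h,'c',h+44*n,h-44*n)
g=np.mean([F(*p,12) for p in [(268,62),(369,35),(393,142),(298,166)]],0); e=F(369,35,12)-F(268,62,12);print('gcup',g,np.degrees(np.arctan2(e[1],e[0])))
E
```

```text
52.22498045880453 -11.588157502156951 slot c [626.03434158 172.56557727] [650.13939532 290.11959202]
hex end [633.17782974 215.06912382] c [624.33931003 171.96598507] [642.01634944 258.17226256]
gcup [621.40398757 279.27155248] 1.279980047328483
```

{"fn": "step_arm", "kwargs": {
  "deltas": [
    [[0,0,0.1],[0,0,0],-1],
    [[0,0,0.2],[0,0,0],-1],
    [[0,0,0.25],[0,0,0],-1],
    [[0,0,0.273],[0,0,0],-1],
    [[0,0,0.273],[0,0,0],-1]
  ]
}}

```text
t: 10.83
ee_pos: [621.4, 177.8, -19.7]
orientation: [-2.439, -1.978, 0.005]
ft_force: [0.1, -0.8, -1.4]
width: 20.4
grasp_force: 30.0
```

{"fn": "step_arm", "kwargs": {
  "deltas": [
    [[0,0,0.006],[0,0,0],-1],
    [[0,0,0.006],[0,0,0],-1]
  ]
}}

```text
t: 11.0
ee_pos: [623.8, 177.8, -18.7]
orientation: [2.441, 1.977, 0.003]
ft_force: [-0.8, 0.8, -1.6]
width: 20.3
grasp_force: 30.0
```

{"fn": "step_arm", "kwargs": {
  "deltas": [
    [[0,0,0],[0,0,0],-0.3],
    [[0,0,0],[0,0,0],-0.2],
    [[0,0,0],[0,0,0],-0.2],
    [[0,0,0],[0,0,0],-0.2],
    [[0,0,-0.1],[0,0,0],-0.2],
    [[0,0,-0.2],[0,0,0],-0.2],
    [[0,0,-0.4],[0,0,0],-0.2],
    [[0,0,-0.4],[0,0,0],-0.32]
  ]
}}

```text
t: 11.67
ee_pos: [625.2, 177.7, 105.1]
orientation: [2.44, 1.975, 0.008]
ft_force: [1.4, 0.4, 1.2]
width: 31.7
grasp_force: 0.0
```

```bash
python3 - <<'E'
from p import *
snap('wrist','w6'); plan(465,60,100,15)
E
```

```text
t 11.72 pos [626.9 178.1 107.7] width 30.6 gf 0.0 yaw -12.0 shift [-0.498 -0.446  0.02 ] turn [ 0.007 -0.002 -0.315]
```

{"fn": "step_arm", "kwargs": {
  "deltas": [
    [[-0.25,-0.225,0],[0,0,0],-0.32],
    [[-0.5,-0.445,0],[0,0,0],-0.32],
    [[-0.5,-0.445,0],[0,0,0],-0.32],
    [[-0.5,-0.445,0],[0,0,0],-0.32],
    [[-0.5,-0.445,0],[0,0,0],-0.32],
    [[-0.5,-0.445,0],[0,0,0],-0.32],
    [[-0.5,-0.445,0],[0,0,0],-0.32],
    [[-0.5,-0.445,0],[0,0,0],-0.32],
    [[-0.5,-0.445,0],[0,0,0],-0.32]
  ]
}}

```text
t: 12.47
ee_pos: [462.8, 58.8, 100.7]
orientation: [2.441, 1.976, 0.003]
ft_force: [0.7, 0.5, -0.5]
width: 29.9
grasp_force: 0.0
```

```bash
python3 - <<'E'
from p import *
snap('wrist','w7'); a=cv2.imread('pics/w7.png'); b=cv2.imread('pics/w6.png'); cv2.imwrite('pics/w7b.png',np.hstack([cv2.resize(b,(300,225)),cv2.resize(a,(500,375))[:225] if 0 else cv2.resize(a,(500,225*1))]) if 0 else np.vstack([cv2.resize(a,(512,384)),cv2.resize(b[80:320,150:406],(512,216) if 0 else (230,216)) if 0 else np.hstack([cv2.resize(b,(280,210)),np.zeros((210,232,3),np.uint8)])]))
plan(465,60,100,-12)
E
```

```text
t 12.52 pos [462.6  58.8 100.5] width 30.1 gf 0.0 yaw -12.0 shift [0.005 0.007 0.002] turn [ 0.001 -0.     0.   ]
```

View pics/w7b.png

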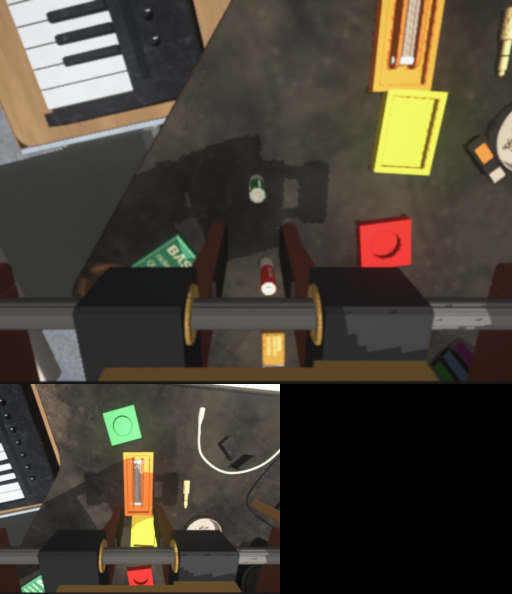

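The lower inset shows the hex set lying in the slot. In the upper view the green cell has its top at (258,196) and base at (257,179), the red cell's top is at (268,290), the block is near (273,348), and the yellow pocket and red cup are at upper right.

```bash
python3 - <<'E'
from p import *
F=lambda p,z:ray('w7',*p,z)[:2]
print('g',F((258,195),50),F((257,179),0),'r',F((268,290),50),'block',F((273,348),17))
for n,C in(('yp',[(390,90),(447,93),(431,175),(374,168)]),('rc',[(358,221),(410,218),(412,265),(361,268)])):
    X=np.array([F(p,12) for p in C]);e=X[3]-X[0];print(n,X.mean(0),np.degrees(np.arctan2(e[1],e[0])),np.hypot(*np.diff(X,axis=0).T))
g=(F((258,195),50)+F((257,179),0))/2
plan(*g,-15,-12)
E
```

```text
g [467.86603806  56.35299213] [468.08510669  57.93665771] r [457.86315818 -38.88893833] block [ 445.67638862 -138.69629454]
yp [618.94074694  74.59841238] -107.00783024777762 [52.26004052 76.56880388 57.18883598]
rc [585.94026646 -35.5452827 ] -93.01996643366029 [53.02050172 55.0305436  54.56854066]
t 12.52 pos [462.6  58.8 100.5] width 30.1 gf 0.0 yaw -12.0 shift [-0.002  0.018  0.385] turn [ 0.001 -0.     0.   ]
```

{"fn": "step_arm", "kwargs": {
  "deltas": [
    [[0,0.017,0.1],[0,0,0],-0.3],
    [[0,0.017,0.2],[0,0,0],-0.3],
    [[0,0.017,0.3],[0,0,0],-0.3],
    [[0,0.017,0.385],[0,0,0],-0.3],
    [[0,0.017,0.385],[0,0,0],-0.3],
    [[0,0.017,0.385],[0,0,0],-0.3],
    [[0,0.017,0.385],[0,0,0],-1],
    [[0,0.017,0.385],[0,0,0],-1],
    [[0,0.017,0.385],[0,0,0],-1],
    [[0,0.017,0.385],[0,0,0],-1],
    [[0,0.017,0.385],[0,0,0],-1]
  ]
}}

```text
t: 13.43
ee_pos: [467.5, 57.4, -13.8]
orientation: [2.441, 1.975, 0.004]
ft_force: [0.1, -0.1, 8.7]
width: 13.8
grasp_force: 30.0
```

```bash
python3 - <<'E'
from p import *
plan(621.5,279.4,60,-12)
E
```

```text
t 13.43 pos [467.5  57.4 -13.8] width 13.8 gf 30.0 yaw -12.0 shift [ 0.831  0.348 -0.244] turn [ 0.002 -0.001 -0.   ]
```

{"fn": "step_arm", "kwargs": {
  "deltas": [
    [[0,0,-0.1],[0,0,0],-1],
    [[0,0,-0.2],[0,0,0],-1],
    [[0.1,0.04,-0.25],[0,0,0],-1],
    [[0.2,0.08,-0.25],[0,0,0],-1],
    [[0.3,0.12,-0.25],[0,0,0],-1],
    [[0.4,0.17,-0.25],[0,0,0],-1],
    [[0.5,0.21,-0.25],[0,0,0],-1],
    [[0.6,0.25,-0.25],[0,0,0],-1],
    [[0.7,0.29,-0.25],[0,0,0],-1],
    [[0.8,0.335,-0.25],[0,0,0],-1],
    [[0.831,0.348,-0.25],[0,0,0],-1],
    [[0.831,0.348,-0.25],[0,0,0],-1],
    [[0.831,0.348,-0.25],[0,0,0],-1]
  ]
}}

```text
t: 14.52
ee_pos: [619.3, 278.8, 59.7]
orientation: [-2.441, -1.977, 0.002]
ft_force: [-0.0, 0.3, -0.7]
width: 14.5
grasp_force: 30.0
```

```bash
python3 - <<'E'
from p import *
plan(621.5,279.4,-9,-12)
snap('wrist','w8'); snap('scene','sc8')
a=cv2.imread('pics/w8.png')[100:320,156:356];b=cv2.imread('pics/sc8.png')[100:320,180:360]
cv2.imwrite('pics/c8.png',np.hstack([cv2.resize(a,(400,440)),cv2.resize(b,(360,440))]))
E
```

```text
t 14.52 pos [619.3 278.8  59.7] width 14.5 gf 30.0 yaw -12.0 shift [0.004 0.007 0.229] turn [-0.     0.001  0.   ]
```

View pics/c8.png

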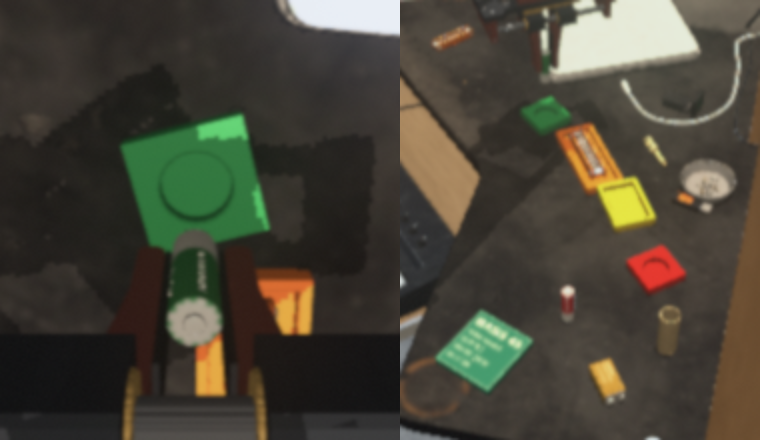

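The cell hangs upright and centred in the grip. The hex set and the other parts are undisturbed.

{"fn": "step_arm", "kwargs": {
  "deltas": [
    [[0.004,0.007,0.08],[0,0,0],-1],
    [[0.004,0.007,0.14],[0,0,0],-1],
    [[0.004,0.007,0.19],[0,0,0],-1],
    [[0.004,0.007,0.22],[0,0,0],-1],
    [[0.004,0.007,0.229],[0,0,0],-1],
    [[0.004,0.007,0.229],[0,0,0],-1],
    [[0.004,0.007,0.229],[0,0,0],-1]
  ]
}}

```text
t: 15.2
ee_pos: [622.5, 279.7, -8.6]
orientation: [2.442, 1.976, 0.0]
ft_force: [0.2, -0.3, -0.3]
width: 14.1
grasp_force: 30.0
```

```bash
python3 p.py 621.5 279.4 -9 -12
```

```text
t 15.2 pos [622.5 279.7  -8.6] width 14.1 gf 30.0 yaw -12.1 shift [-0.002 -0.003  0.001] turn [ 0.    -0.    -0.001]
```

Release and rise, then go to the red cell.

{"fn": "step_arm", "kwargs": {
  "deltas": [
    [[0,0,0],[0,0,0],-0.6],
    [[0,0,0],[0,0,0],-0.4],
    [[0,0,0],[0,0,0],-0.3],
    [[0,0,0],[0,0,0],-0.3],
    [[0,0,-0.05],[0,0,0],-0.3],
    [[0,0,-0.15],[0,0,0],-0.3],
    [[0,0,-0.28],[0,0,0],-0.3],
    [[0,0,-0.37],[0,0,0],-0.3],
    [[0,0,-0.37],[0,0,0],-0.3]
  ]
}}

```text
t: 15.95
ee_pos: [626.7, 281.9, 110.2]
orientation: [2.44, 1.975, 0.017]
ft_force: [1.5, -0.0, 1.5]
width: 31.0
grasp_force: 0.0
```

```bash
python3 - <<'E'
from p import *
snap('wrist','w9'); plan(457,-36,100,-12)
E
```

```text
t 16.0 pos [625.2 281.2 107.2] width 30.4 gf 0.0 yaw -12.0 shift [-1.151 -0.328  0.017] turn [ 0.004 -0.003 -0.   ]
```

{"fn": "step_arm", "kwargs": {
  "deltas": [
    [[-0.95,-0.27,0],[0,0,0],-0.3],
    [[-0.95,-0.27,0],[0,0,0],-0.3],
    [[-0.95,-0.27,0],[0,0,0],-0.3],
    [[-0.95,-0.27,0],[0,0,0],-0.3],
    [[-0.95,-0.27,0],[0,0,0],-0.3],
    [[-0.95,-0.27,0],[0,0,0],-0.3],
    [[-0.95,-0.27,0],[0,0,0],-0.3],
    [[-0.95,-0.27,0],[0,0,0],-0.3],
    [[-0.95,-0.27,0],[0,0,0],-0.3],
    [[-0.95,-0.27,0],[0,0,0],-0.3]
  ]
}}

```text
t: 16.83
ee_pos: [484.1, 18.1, 102.1]
orientation: [-2.443, -1.975, -0.001]
ft_force: [0.6, 0.4, 0.3]
width: 30.7
grasp_force: 0.0
```

```bash
python3 - <<'E'
from p import *
snap('wrist','w10'); plan(457,-36,100,-12)
a=cv2.imread('pics/w10.png');b=cv2.imread('pics/w9.png')[80:300,130:380]
cv2.imwrite('pics/c10.png',np.hstack([a,cv2.resize(b,(280,384))]))
E
```

```text
t 16.88 pos [484.6  18.7 102.1] width 30.7 gf 0.0 yaw -12.0 shift [-0.197 -0.052  0.007] turn [ 0. -0. -0.]
```

View pics/c10.png

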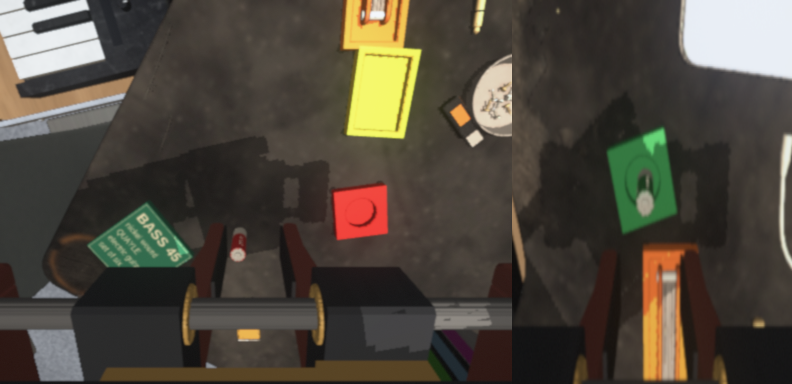

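The green cell stands in its cup (right crop). The red cell's top is at (238,256) and its base at (237,233); the red cup corners are (333,189), (386,184), (388,233) and (336,239).

```bash
python3 - <<'E'
from p import *
F=lambda p,z:ray('w10',*p,z)[:2]
a,b=F((238,256),50),F((237.5,233),0);print('r',a,b)
print('rc',np.mean([F(p,12) for p in [(333,189),(386,184),(388,233),(336,239)]],0))
plan(*((a+b)/2),100,-12)
E
```

```text
r [458.62934197 -38.90134041] [455.94590586 -37.78851518]
rc [585.93353304 -36.11588375]
t 16.88 pos [484.6  18.7 102.1] width 30.7 gf 0.0 yaw -12.0 shift [-0.205 -0.049  0.007] turn [ 0. -0. -0.]
```

{"fn": "step_arm", "kwargs": {
  "deltas": [
    [[-0.1,-0.025,0],[0,0,0],-0.3],
    [[-0.202,-0.049,0],[0,0,0],-0.3],
    [[-0.202,-0.049,0],[0,0,0],-0.3],
    [[-0.202,-0.049,0.1],[0,0,0],-0.3],
    [[-0.202,-0.049,0.2],[0,0,0],-0.3],
    [[-0.202,-0.049,0.3],[0,0,0],-0.3],
    [[-0.202,-0.049,0.387],[0,0,0],-0.3],
    [[-0.202,-0.049,0.387],[0,0,0],-0.3],
    [[-0.202,-0.049,0.387],[0,0,0],-0.3],
    [[-0.202,-0.049,0.387],[0,0,0],-1],
    [[-0.202,-0.049,0.387],[0,0,0],-1],
    [[-0.202,-0.049,0.387],[0,0,0],-1],
    [[-0.202,-0.049,0.387],[0,0,0],-1],
    [[-0.202,-0.049,0.387],[0,0,0],-1],
    [[-0.202,-0.049,0.387],[0,0,0],-1]
  ]
}}

```text
t: 18.13
ee_pos: [458.2, -38.1, -12.6]
orientation: [2.441, 1.975, 0.004]
ft_force: [-0.2, 2.1, 9.0]
width: 14.0
grasp_force: 30.0
```

```bash
python3 p.py 584.5 -36 50 -12
```

```text
t 18.13 pos [458.2 -38.1 -12.6] width 14.0 gf 30.0 yaw -12.1 shift [ 0.095  0.411 -0.207] turn [ 0.002 -0.    -0.001]
```

{"fn": "step_arm", "kwargs": {
  "deltas": [
    [[0,0,-0.1],[0,0,0],-1],
    [[0,0,-0.2],[0,0,0],-1],
    [[0.03,0.12,-0.21],[0,0,0],-1],
    [[0.055,0.24,-0.21],[0,0,0],-1],
    [[0.08,0.35,-0.21],[0,0,0],-1],
    [[0.095,0.411,-0.21],[0,0,0],-1],
    [[0.095,0.411,-0.21],[0,0,0],-1],
    [[0.095,0.411,-0.21],[0,0,0],-1],
    [[0.095,0.411,-0.21],[0,0,0],-1]
  ]
}}

```text
t: 18.88
ee_pos: [581.5, -35.9, 48.8]
orientation: [-2.441, -1.976, 0.002]
ft_force: [-1.1, 0.0, 0.1]
width: 14.1
grasp_force: 30.0
```

```bash
python3 p.py 584.5 -36 -8 -12
```

```text
t 18.88 pos [581.5 -35.9  48.8] width 14.1 gf 30.0 yaw -12.0 shift [0.002 0.01  0.189] turn [-0.001  0.    -0.   ]
```

{"fn": "step_arm", "kwargs": {
  "deltas": [
    [[0,0.007,0.06],[0,0,0],-1],
    [[0,0.007,0.11],[0,0,0],-1],
    [[0,0.007,0.16],[0,0,0],-1],
    [[0,0.007,0.189],[0,0,0],-1],
    [[0,0.007,0.189],[0,0,0],-1],
    [[0,0.007,0.189],[0,0,0],-1],
    [[0,0.007,0.189],[0,0,0],-1]
  ]
}}

```text
t: 19.47
ee_pos: [585.0, -36.4, -7.3]
orientation: [-2.442, -1.976, 0.0]
ft_force: [0.7, 0.4, -0.0]
width: 14.3
grasp_force: 30.0
```

```bash
python3 p.py 584.5 -36 -8 -12
```

```text
t 19.47 pos [585.  -36.4  -7.3] width 14.3 gf 30.0 yaw -12.0 shift [ 0.001 -0.002  0.002] turn [-0.  0. -0.]
```

{"fn": "step_arm", "kwargs": {
  "deltas": [
    [[0,0,0],[0,0,0],-0.6],
    [[0,0,0],[0,0,0],-0.4],
    [[0,0,0],[0,0,0],-0.3],
    [[0,0,0],[0,0,0],-0.3],
    [[0,0,-0.05],[0,0,0],-0.3],
    [[0,0,-0.15],[0,0,0],-0.3],
    [[0,0,-0.28],[0,0,0],-0.3],
    [[0,0,-0.37],[0,0,0],-0.2],
    [[0,0,-0.37],[0,0,0],-0.1],
    [[0,0,-0.37],[0,0,0],0]
  ]
}}

```text
t: 20.3
ee_pos: [586.8, -36.4, 105.2]
orientation: [2.44, 1.975, 0.005]
ft_force: [0.1, 0.2, -1.3]
width: 42.3
grasp_force: 0.0
```

```bash
python3 - <<'E'
from p import *
snap('wrist','w11'); plan(444,-139,100,-10)
E
```

```text
t 20.35 pos [585.4 -36.3 103.6] width 43.0 gf 0.0 yaw -12.0 shift [-0.433 -0.39   0.012] turn [ 0.001 -0.    -0.024]
```

{"fn": "step_arm", "kwargs": {
  "deltas": [
    [[-0.22,-0.2,0],[0,0,-0.02],0],
    [[-0.43,-0.39,0],[0,0,-0.024],0],
    [[-0.43,-0.39,0],[0,0,-0.024],0],
    [[-0.43,-0.39,0],[0,0,-0.024],0],
    [[-0.43,-0.39,0],[0,0,-0.024],0],
    [[-0.43,-0.39,0],[0,0,-0.024],0],
    [[-0.43,-0.39,0],[0,0,-0.024],0],
    [[-0.43,-0.39,0],[0,0,-0.024],0]
  ]
}}

```text
t: 21.02
ee_pos: [445.2, -137.8, 102.9]
orientation: [2.406, 2.02, 0.0]
ft_force: [0.1, 0.7, 0.1]
width: 43.9
grasp_force: 0.0
```

```bash
python3 - <<'E'
from p import *
snap('wrist','w12'); plan(444,-139,100,-10)
a=cv2.imread('pics/w12.png');b=cv2.imread('pics/w11.png')[80:300,130:380]
cv2.imwrite('pics/c12.png',np.hstack([a,cv2.resize(b,(280,384))]))
E
```

```text
t 21.07 pos [ 445.3 -137.6  103. ] width 44.1 gf 0.0 yaw -9.9 shift [-0.005 -0.003  0.01 ] turn [ 0.    -0.     0.001]
```

View pics/c12.png

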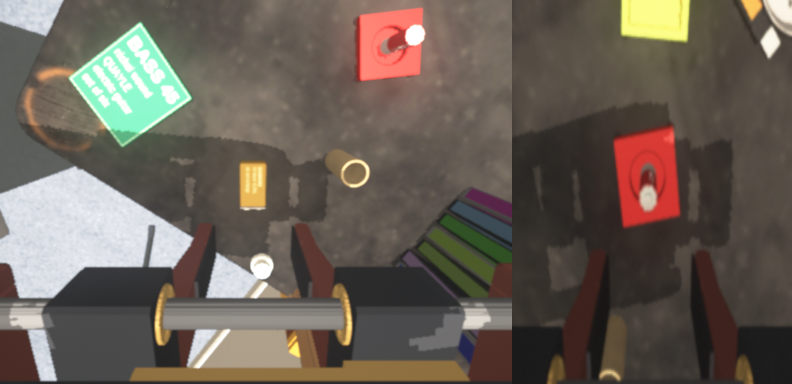

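The red cell stands in its cup. The block spans (241,163) to (266,208), and the slide at (350,172) and the knob at (261,266) are undisturbed.

```bash
python3 - <<'E'
from p import *
F=lambda p,z:ray('w12',*p,z)[:2]
c=F((253,185.5),15);a,b=F((254,163),17),F((252.5,208),17);d=a-b;y=np.degrees(np.arctan2(d[1],d[0]));print('block',c,y,'slide',F((327,158),0),F((354,172),60))
plan(*c,-25,y-90)
E
```

```text
block [ 445.5611609  -141.07394302] 78.2344382924913 slide [ 523.52201596 -129.6935411 ] [ 531.49652049 -131.759998  ]
t 21.07 pos [ 445.3 -137.6  103. ] width 44.1 gf 0.0 yaw -9.9 shift [-0.011  0.003  0.427] turn [ 0.    -0.     0.022]
```

{"fn": "step_arm", "kwargs": {
  "deltas": [
    [[-0.01,0.002,0.1],[0,0,0.015],0],
    [[-0.01,0.002,0.22],[0,0,0.015],0],
    [[-0.01,0.002,0.33],[0,0,0.015],0],
    [[-0.01,0.002,0.41],[0,0,0.015],0],
    [[-0.01,0.002,0.427],[0,0,0.015],0],
    [[-0.01,0.002,0.427],[0,0,0.015],0],
    [[-0.01,0.002,0.427],[0,0,0.015],-1],
    [[-0.01,0.002,0.427],[0,0,0.015],-1],
    [[-0.01,0.002,0.427],[0,0,0.015],-1],
    [[-0.01,0.002,0.427],[0,0,0.015],-1],
    [[-0.01,0.002,0.427],[0,0,0.015],-1],
    [[-0.01,0.002,0.427],[0,0,0.015],-1]
  ]
}}

```text
t: 22.07
ee_pos: [445.4, -141.5, -23.5]
orientation: [2.427, 1.991, 0.003]
ft_force: [0.9, 1.6, 7.9]
width: 25.0
grasp_force: 30.0
```

```bash
python3 p.py 617 75.5 60 -15
```

```text
t 22.07 pos [ 445.4 -141.5  -23.5] width 25.0 gf 30.0 yaw -11.3 shift [ 0.821  0.42  -0.277] turn [0.002 0.    0.043]
```

{"fn": "step_arm", "kwargs": {
  "deltas": [
    [[0,0,-0.1],[0,0,0],-1],
    [[0,0,-0.22],[0,0,0],-1],
    [[0,0,-0.32],[0,0,0],-1],
    [[0.1,0.05,-0.33],[0,0,0.045],-1],
    [[0.2,0.1,-0.33],[0,0,0.045],-1],
    [[0.3,0.15,-0.33],[0,0,0.045],-1],
    [[0.4,0.2,-0.33],[0,0,0.045],-1],
    [[0.5,0.26,-0.33],[0,0,0.045],-1],
    [[0.6,0.31,-0.33],[0,0,0.045],-1],
    [[0.7,0.36,-0.33],[0,0,0.045],-1],
    [[0.8,0.41,-0.33],[0,0,0.045],-1],
    [[0.821,0.42,-0.33],[0,0,0.045],-1],
    [[0.821,0.42,-0.33],[0,0,0.045],-1],
    [[0.821,0.42,-0.33],[0,0,0.045],-1]
  ]
}}

```text
t: 23.23
ee_pos: [615.0, 75.6, 74.1]
orientation: [-2.494, -1.911, 0.001]
ft_force: [-0.8, -0.1, -1.1]
width: 25.0
grasp_force: 30.0
```

```bash
python3 - <<'E'
from p import *
snap('wrist','w13'); plan(617,75.5,-16,-16)
a=cv2.imread('pics/w13.png'); cv2.imwrite('pics/w13b.png',cv2.resize(a,(768,576)))
E
```

```text
t 23.28 pos [614.5  74.9  74.1] width 25.2 gf 30.0 yaw -15.1 shift [0.004 0.008 0.3  ] turn [-0.001  0.001  0.01 ]
```

View pics/w13b.png

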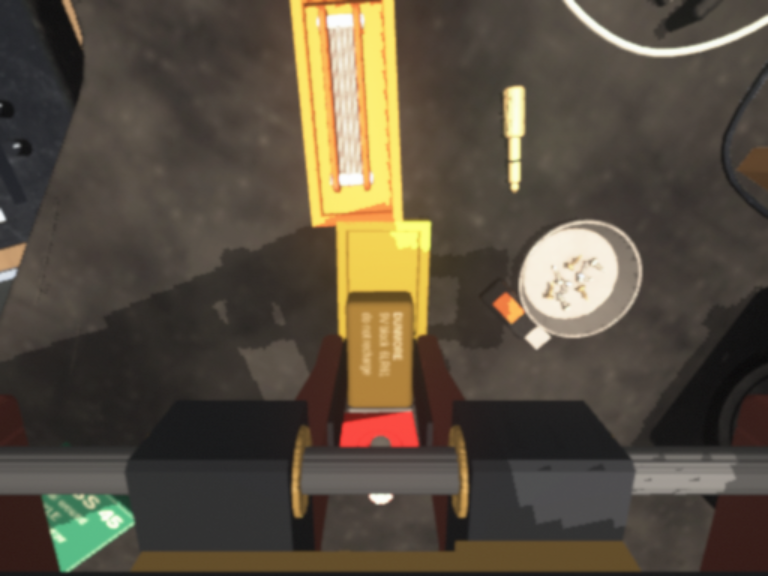

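The hex set lies flat within the slot. The held block's far end is at (380,295), and the pocket's far corners are at (337,222) and (431,222).

```bash
python3 - <<'E'
from p import *
F=lambda u,v,z:ray('w13',(u+.5)/1.5-.5,(v+.5)/1.5-.5,z)[:2]
a,b=F(337,222,12),F(431,222,12); d=b-a; n=np.array([d[1],-d[0]])/np.hypot(*d); print(np.hypot(*d),np.degrees(np.arctan2(d[1],d[0])),'pocket',(a+b)/2+38.5*n)
h=F(380,300,112); print('block end',h,'c',h+24.5*n)
E
```

```text
54.32403496405893 -15.067371270312126 pocket [618.14441405  74.06531493]
block end [622.12265165  97.91408156] c [615.75376272  74.25637132]
```

{"fn": "step_arm", "kwargs": {
  "deltas": [
    [[0.002,0.006,0.1],[0,0,0],-1],
    [[0.002,0.006,0.2],[0,0,0],-1],
    [[0.002,0.006,0.26],[0,0,0],-1],
    [[0.002,0.006,0.29],[0,0,0],-1],
    [[0.002,0.006,0.3],[0,0,0],-1],
    [[0.002,0.006,0.3],[0,0,0],-1],
    [[0.002,0.006,0.3],[0,0,0],-1]
  ]
}}

```text
t: 23.87
ee_pos: [618.3, 75.4, -14.7]
orientation: [2.495, 1.909, 0.002]
ft_force: [0.5, -0.6, -0.5]
width: 25.2
grasp_force: 30.0
```

{"fn": "step_arm", "kwargs": {
  "deltas": [
    [[0,0,0],[0,0,0],-0.3],
    [[0,0,0],[0,0,0],-0.15],
    [[0,0,0],[0,0,0],-0.1],
    [[0,0,0],[0,0,0],-0.1],
    [[0,0,-0.05],[0,0,0],-0.1],
    [[0,0,-0.15],[0,0,0],-0.1],
    [[0,0,-0.28],[0,0,0],-0.1],
    [[0,0,-0.4],[0,0,0],-0.1],
    [[0,0,-0.5],[0,0,0],-0.1],
    [[0,0,-0.5],[0,0,0],-0.1],
    [[0,0,-0.5],[0,0,0],-0.1]
  ]
}}

```text
t: 24.78
ee_pos: [619.3, 76.1, 137.5]
orientation: [2.492, 1.908, 0.007]
ft_force: [0.6, -0.0, -0.2]
width: 39.5
grasp_force: 0.0
```

```bash
python3 - <<'E'
from p import *
a=snap('wrist','w14')['pixels'][:,:,::-1]; b=snap('scene','sc14')['pixels'][130:340,190:360,::-1]
cv2.imwrite('pics/c14.png',np.hstack([cv2.resize(a[:330],(480,413)),cv2.resize(b,(320,413))]))
print(get_obs()['ee_pos'])
E
```

```text
[616.99436849  75.83984452 134.03507107]
```

View pics/c14.png

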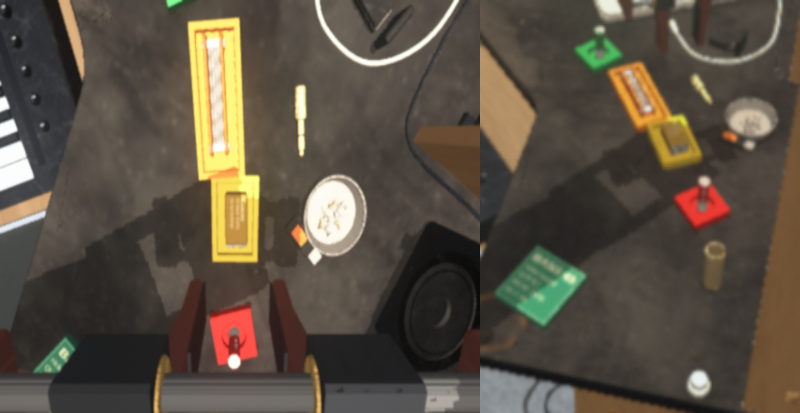

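The block is flat in the pocket at (236,218), the hex set is in the slot, both cells stand in their cups, and the slide and knob are in place.

```bash
python3 -c "
from workcell import *
print(close_job())"
```

```text
the job is handed in; nothing more can be done
None
```

The job is handed in with no verdict returned: the last pictures show both AA cells standing in their cups, the block cell and hex keys flat in their holders, the slide and knob in place, and the open gripper clear of everything at about 25 s.

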